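# Start a test-pot cap on its thread

### The arm

A 7-joint arm with a two-finger parallel gripper is mounted at the origin on a cart in front of the work surface, level with it; the furniture and walls round the work are solid. World frame = base frame: x ahead of the robot, y to its left, z up, the work surface at z = 0. Lengths are in m, angles in rad, forces in N, time in s.
With the tool pointing down it reaches from about 0.4 to 0.85 m from the base axis. Payload 4.5 kg.
Tool frame: the origin (TCP) lies on the centre line of the jaws, within the pads' length; the fingertips stand r.tip_extent ahead of it and the grasp point (between the pads) is the TCP (r.tip_extent is the distance from the TCP to the fingertips, in m); z points along the fingers, y is the line along which they close (so a half turn about z gives the same grasp; the last joint's range is limited). The gripper opens to 88 mm and grips with 3 to 60 N. Pads are 18 mm wide; open, the fingers measure 123 mm over their backs; the gripper's body (75 mm by 187 mm) begins 45 mm behind the grasp point.
Start: joints at [1.335, 0.689, -0.195, 1.565, 0.157, 0.902, -0.215], TCP at [0.167, -0.602, 0.258] pointing down, gripper open.
Joint ranges: [-3.01, 3.01], [-0.46, 2.08], [-1.47, 1.51], [0.13, 2.56], [-1, 4.14], [0.04, 2.09], [-2.66, 2.66]. Speed limits (rad/s): [2.57, 2.57, 3.14, 3.14, 3.14, 3.14, 3.14].

### API

Orientations are given as a unit quaternion [x, y, z, w].
In Python, from plant import sensors, vision, finish_job, r gives the robot as it stands. The module is installed in compiled form; this text tells all that it offers.
- The arm moves only by the tool step_arm, never from a script. Its argument "steps" is a list of rows, each a list of 2 entries, a list of its own where there are three numbers: the shift along the tool's x, y, z in cm, then the turn, a rotation vector about the tool's x, y, z in degrees. A call has 1 to 12 rows; each row shifts and turns the commanded pose from where the row before left it, along the tool's axes as they then stand; what a row does not reach is not made up. A row lasts 1/8 s, in which the tool goes at most 62.5 mm and 10.7 degrees, less where a joint would pass 70% of its speed; a pose out of reach is approached as far as the arm can. A call with a gripper value outside its range is refused whole. "claw" is the opening, from -1 (shut) to 1 (fully open), set as the call begins (left out, the last holds). The fingers move at their own pace and stop on an object; "grip_force" is the grip in N (left out, the last holds). Time passes only in rows, so rows that do not move let the fingers close. It gives the time, the measured TCP pose, the force, the opening and the grip force at its end, in the units of the state.
- sensors.get_state(): the state, without advancing time (a new reading comes with each control period).
- vision.snapshot(name): name is "side" or "top" or "wrist"; returns a dict with "img" (400x640x3 uint8, red, green, blue), "fx", "fy", "cx", "cy" (pixels), "k1" (the pictures are not rectified: a ray, as slopes to the right and down, at radius r is drawn at 1 + k1 r^2 times it, then the intrinsics apply), "position" and "rotation" of the camera in the world. Camera axes: x right, y down, z forward; pixel columns grow to the right and rows downward; lengths in m; the calibration is good to about 2 mm. A picture is of the moment at which its call begins. There is no depth.
- finish_job(): hands the job in; it is judged then, once.
The state is a dict: "clock": time; "q": joint angles; "qd": joint speeds; "joint_torque": joint torques, N m; "tool_pos": TCP position; "eef_rot": TCP orientation; "contact_force": force on the tool from outside, world axes, zero at the start; "moment": the same for the moment, N m; "opening": opening from 0.0 (shut) to 1.0 (fully open); "finger_force": force on a finger pad.
Only numpy, scipy, OpenCV 4.12 (cv2) and the standard library are available. Lean on these libraries where they do the work, as an engineer would, in place of code of your own. Each camera call takes 0.05 s, during which the arm holds its last target. There are 200 camera calls.

### The job

The orange cap on its test pot sits proud, not yet in its thread. Take it by its wing, turn it backward (anticlockwise seen from above) to the white mark, where it drops a little into the thread start, follow it down, then turn it forward (clockwise) until its white pointer stands at the green mark, and let go. Leave the blue cap on the other pot as it is.

Things in the scene. Friction and masses are not known exactly. Their poses are not given: they have to be found in the camera images.
- orange_grip (a point): grip point of the orange cap, on its vertical turning axis, turning with it. z up, x along the wing toward its white-striped pointer end. The cap is a ribbed disc, 68 mm across, with an upright wing 60 mm long and 14 mm thick, gripped by its flat faces. Wing top 11 mm above this point, disc face 25 mm below. It is 95 mm above the bench with the cap proud, 87 mm when dropped
- orange_pot: the dark grey round pot under the orange cap, fixed to the bench: 104 mm across its flange, 48 mm high, origin at the centre of its underside. Its shoulder has a white mark (thread start) and, 1.2 rad (69 degrees) clockwise of it seen from above, a green mark (home). The pots are alike but for the cap's colour, and stand left and right in either order
- orange_turn (a joint): turn of the orange cap, rad, growing clockwise seen from above (forward): 0 = pointer at the white mark (thread start), 1.2 = at the green mark, a hard stop; hard stop backward at -0.25. Starts between 0.5 and 0.85. Friction of about 0.05 N m holds it
- orange_drop (a joint): how far the cap has come down, m: 0 = proud, on top of the thread; 0.008 = in the thread. It comes down only with the turn between -0.25 and 0.2. The cap (0.2 kg) falls by itself there, but a firm grip holds it up: lower the hand 8 mm with it (or open briefly). If not fully down it rides on top, or jams, when turned forward
- blue_pointer (a point): white-striped end of the wing of the other pot's blue cap, 30 mm out from that cap's axis along its wing (x points outward along the wing, z up), 95 mm above the bench; to be left as it is
There are look-alikes about, which are no part of the job. Leave any red or turquoise look-alike of the orange_pot alone.

How it is judged:
By the outcome, as a careful person would: the job done as asked, in the order asked, and still so for the second after the job is handed in, with the robot touching nothing.
It also fails if it takes over 32 s, if anything falls off the work surface, if the arm or the gripper's body presses on something with over 40 N, if the wrist force passes 120 N, or if a joint passes its speed limit or range.

## Working session

There is one attempt and no reset: what is moved stays moved. The work goes in short steps, Python scripts to look and compute and a tool call to move; the robot and the scene stay as the last step left them, time stands still between calls to the robot, and variables do not carry over. Pictures are saved under pics/ and viewed, at most 10 in all, crops included, and the job is handed in when it is done.

Besides the shell and the picture viewer there is one more tool, called as name(argument=value, ...), one argument or row to a line, values as JSON. step_arm: Moves the arm, as the interface text tells. Its arguments: {"type":"object","properties":{"steps":{"type":"array"},"claw":{"type":"number"},"grip_force":{"type":"number"}},"required":["steps"]}

```bash
mkdir -p pics
cat > h.py <<'E'
import numpy as np, cv2
from plant import sensors, vision, finish_job, r
def snap(n,f=None):
    s=vision.snapshot(n)
    if f: cv2.imwrite('pics/'+f,s['img'][:,:,::-1])
    return s
def ray(s,u,v):
    K=np.array([[s['fx'],0,s['cx']],[0,s['fy'],s['cy']],[0,0,1.]])
    p=cv2.undistortPoints(np.array([[[u,v]]],float),K,np.array([s['k1'],0,0,0.]))[0,0]
    return np.array(s['position']),np.array(s['rotation'])@np.array([p[0],p[1],1])
def onz(s,u,v,z):
    o,d=ray(s,u,v); return o+d*(z-o[2])/d[2]
E
python3 - <<'E'
from h import *
a=snap('top');b=snap('side')
cv2.imwrite('pics/a.png',a['img'][:,:,::-1]);cv2.imwrite('pics/b.png',b['img'][:,:,::-1])
print(a['position'],b['position'],r.tip_extent); st=sensors.get_state();print(st)
E
```

```text
[ 0.33942622 -0.10198613  1.56111246] [0.12594414 0.69809513 0.54458704] 0.019
{'clock': 0.1, 'q': array([ 1.33476828,  0.68990239, -0.19450176,  1.56622972,  0.15727019,
        0.90252216, -0.21508975]), 'qd': array([ 0.00076193, -0.00181287,  0.00031478, -0.00440348,  0.00084726,
       -0.0017535 , -0.00031588]), 'joint_torque': array([-3.88280270e-03, -5.28500497e+01, -1.27150308e+00, -1.53838742e+01,
       -5.24711993e-02,  1.99700480e-03,  6.56470479e-05]), 'tool_pos': array([ 0.16641529, -0.6018759 ,  0.25699107]), 'eef_rot': array([ 9.90909010e-01,  1.34531159e-01, -1.68582033e-04, -8.20481860e-04]), 'contact_force': array([ 0.01917051,  0.9428804 , -0.16885396]), 'moment': array([ 0.01422505, -0.00144707,  0.04282198]), 'finger_force': 0.0, 'opening': 1.0025585524464}
```

View pics/a.png

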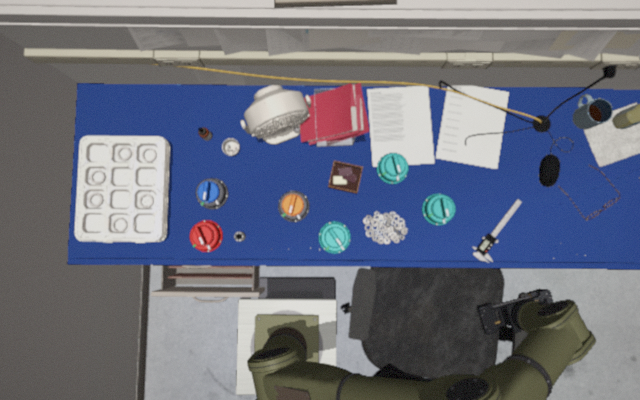

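View pics/b.png

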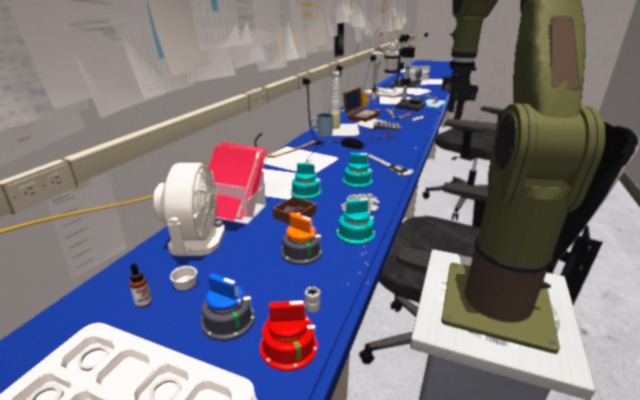

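The top view shows the orange cap on a dark grey pot at (293,205). The others are blue on dark grey (210,193), red (206,236), and turquoise at (334,238), (438,209) and (392,167). Only the one at (293,205) has an orange cap on a grey pot, so I'll confirm it in an enlarged crop.

Run:
```python
from h import *
a=snap('top');b=snap('side')
ca=cv2.resize(a['img'][170:240,180:340],(800,350),interpolation=cv2.INTER_CUBIC)
cb=cv2.resize(b['img'][200:275,250:350],(330,248),interpolation=cv2.INTER_CUBIC)
c=np.zeros((600,800,3),np.uint8);c[:350]=ca;c[350:598,:330]=cb
cv2.imwrite('pics/c.png',c[:,:,::-1])
hsv=cv2.cvtColor(a['img'],cv2.COLOR_RGB2HSV)
m=cv2.inRange(hsv,(8,120,120),(22,255,255));m[:180]=0;m[230:]=0;m[:,:270]=0;m[:,320:]=0
M=cv2.moments(m,True);u,v=M['m10']/M['m00'],M['m01']/M['m00'];print(u,v,M['m00'],onz(a,u,v,.075))
for (U,V) in [(210,193)]: print(onz(a,U,V,.08))
R=np.array(a['rotation']);print(R)
```

```text
Traceback (most recent call last):
  File "h.py", line 12, in onz
    o,d=ray(s,u,v); return o+d*(z-o[2])/d[2]
        ~~~^^^^^^^
  File "h.py", line 10, in ray
    return np.array(s['position']),np.array(s['rotation'])@np.array([p[0],p[1],1])
                                   ~~~~~~~~~~~~~~~~~~~~~~~^~~~~~~~~~~~~~~~~~~~~~~~
ValueError: matmul: Input operand 1 has a mismatch in its core dimension 0, with gufunc signature (n?,k),(k,m?)->(n?,m?) (size 3 is different from 4)
```

View pics/c.png

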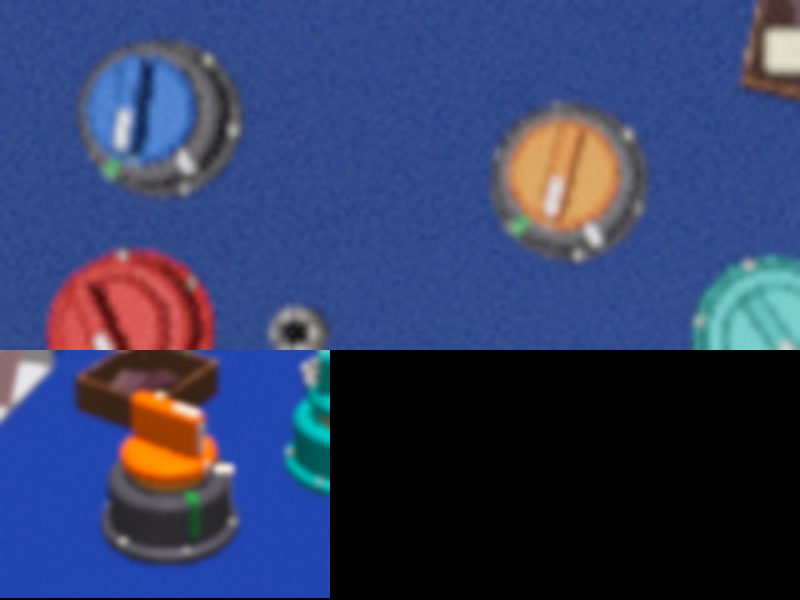

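The crop confirms it: an orange cap on a dark grey pot, with its pointer (crop 553,195) between the green mark (517,225) and the white mark (593,235).

```bash
sed -i "s/np.array(s\['rotation'\])@/Rotation.from_quat(s['rotation']).as_matrix()@/; 1a from scipy.spatial.transform import Rotation" h.py
python3 - <<'E'
from h import *
a=snap('top');b=snap('side')
for s,box in((a,(270,320,180,230)),(b,(280,325,205,265))):
    hsv=cv2.cvtColor(s['img'],cv2.COLOR_RGB2HSV)
    m=cv2.inRange(hsv,(5,120,100),(22,255,255));k=np.zeros_like(m);k[box[2]:box[3],box[0]:box[1]]=1;m=m*k
    M=cv2.moments(m,True);u,v=M['m10']/M['m00'],M['m01']/M['m00'];print(u,v,M['m00'],onz(s,u,v,.08))
f=lambda x,y:(180+x/5,170+y/5)
for n,x,y,z in [('tip',551,212,.106),('wing far',572,122,.106),('white',593,235,.048),('green',519,225,.048),('potc',568,181,.01),('blue',210*5-900,115,.08),('bluept',121,140,.106)]:
    print(n,onz(a,*f(x,y),z).round(4))
st=sensors.get_state();print(st['tool_pos'],Rotation.from_quat(st['eef_rot']).as_matrix().round(3))
E
```

```text
292.53250773993807 203.9628482972136 323.0 [ 0.45094033 -0.01820707  0.08      ]
299.53514376996804 227.91693290734824 626.0 [0.44714841 0.00102212 0.08      ]
tip [ 0.4229 -0.0129  0.106 ]
wing far [ 0.4786 -0.025   0.106 ]
white [ 0.4118 -0.0364  0.048 ]
green [0.4177 0.011  0.048 ]
potc [ 0.4489 -0.0179  0.01  ]
blue [0.483  0.2412 0.08  ]
bluept [0.4648 0.2526 0.106 ]
[ 0.16653951 -0.60222877  0.25746403] [[ 0.964  0.267 -0.   ]
 [ 0.267 -0.964  0.001]
 [-0.    -0.001 -1.   ]]
```

step_arm(
  steps=[
    [[4.9, -3, 0], [0, 0, 0]],
    [[4.9, -3, 0], [0, 0, 0]],
    [[4.9, -3, 0], [0, 0, 0]],
    [[4.9, -3, 0], [0, 0, 0]],
    [[4.9, -3, 0], [0, 0, 0]],
    [[4.9, -3, 0], [0, 0, 0]],
    [[2.3, -5.1, 0.5], [0, 0, 0]],
    [[2.3, -5.1, 0.5], [0, 0, 0]],
    [[2.3, -5.1, 0.5], [0, 0, 0]],
    [[2.3, -5.1, 0.5], [0, 0, 0]],
    [[2.3, -5.1, 0.5], [0, 0, 0]],
    [[2.3, -5.1, 0.5], [0, 0, 0]],
  ],
  claw=1,
)

```text
clock: 1.8
tool_pos: [0.4538, -0.0171, 0.2277]
eef_rot: [0.991, 0.134, 0.0, 0.0]
contact_force: [1.3, -0.2, 0.4]
opening: 0.998
finger_force: 0.0
```

step_arm(
  steps=[
    [[0, 0, 0], [0, 0, 9]],
    [[0, 0, 0], [0, 0, 9]],
    [[0, 0, 0], [0, 0, 9]],
    [[0, 0, 0], [0, 0, 0]],
    [[0, 0, 0], [0, 0, 0]],
  ],
)

```text
clock: 2.42
tool_pos: [0.4535, -0.0188, 0.2277]
eef_rot: [0.995, -0.099, 0.0, 0.0]
contact_force: [0.0, -0.2, -0.1]
opening: 1.0
finger_force: 0.0
```

Run:
```python
from h import *
s=snap('wrist','d.png')
st=sensors.get_state();print(st['clock'],st['tool_pos'],st['q'],Rotation.from_quat(st['eef_rot']).as_matrix().round(3),s['position'])
```

```text
2.475 [ 0.45346577 -0.01881783  0.22773469] [-0.08710672  0.52446629  0.04108083  2.10439346 -0.04204286  0.51336311
 -1.78497642] [[ 0.98  -0.198  0.   ]
 [-0.198 -0.98   0.   ]
 [ 0.    -0.    -1.   ]] [ 0.53633969 -0.0360125   0.35357424]
```

View pics/d.png

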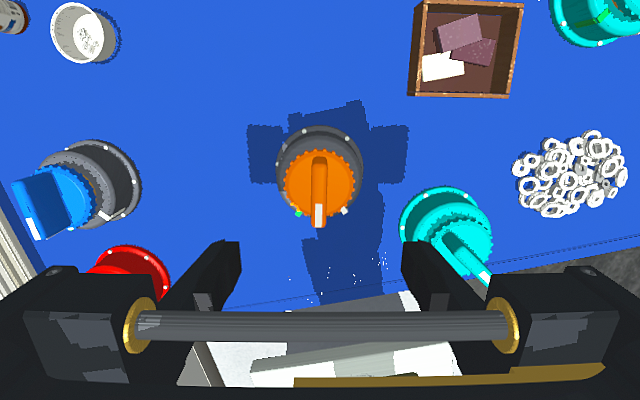

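The wrist view shows the orange wing almost aligned with the tool x axis, at column ~319 with its white pointer at (318,215). The blue cap and the turquoise ones are clear of the fingers.

Run:
```python
from h import *
s=snap('wrist');im=s['img']
hsv=cv2.cvtColor(im,cv2.COLOR_RGB2HSV)
m=cv2.inRange(hsv,(5,120,60),(22,255,255));m[:120]=0;m[240:]=0
g=cv2.resize(im[120:245,260:385],(600,600),interpolation=cv2.INTER_CUBIC);cv2.imwrite('pics/e.png',g[:,:,::-1])
st=sensors.get_state();R=Rotation.from_quat(st['eef_rot']).as_matrix()
```

```text
(no output)
```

View pics/e.png

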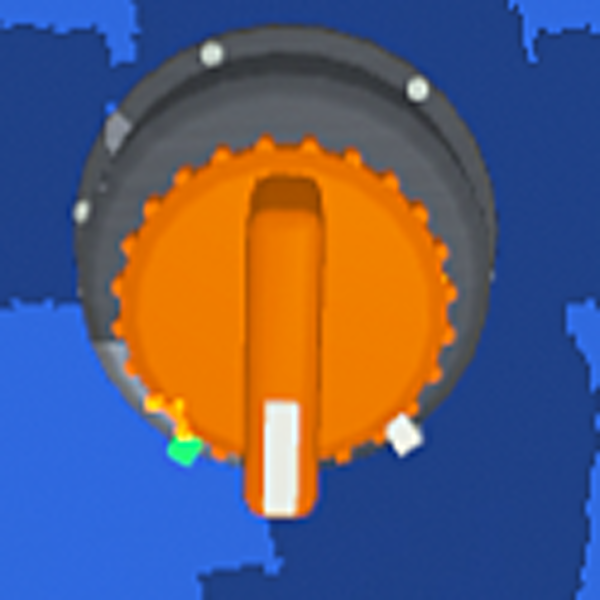

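```bash
cat >> h.py <<'E'
def rel(s,p):
    st=sensors.get_state();R=Rotation.from_quat(st['eef_rot']).as_matrix()
    return (R.T@(p-st['tool_pos'])*100).round(2)
E
python3 - <<'E'
from h import *
s=snap('wrist')
P=lambda n,x,y,z:print(n,(p:=onz(s,260+x/4.8,120+y/4.8,z)).round(4),'tool cm',rel(s,p))
P('far',284,208,.106);P('tip',281,516,.106);P('mid',282.5,362,.106);P('disc',283,300,.070)
P('white',404,435,.048);P('green',184,450,.048)
P('flange',285,235,.01)
E
```

```text
far [ 0.4814 -0.0238  0.106 ] tool cm [ 2.84 -0.07 12.17]
tip [ 0.4243 -0.0116  0.106 ] tool cm [-3.   -0.14 12.17]
mid [ 0.4539 -0.0179  0.106 ] tool cm [ 0.02 -0.1  12.17]
disc [ 0.4549 -0.018   0.07  ] tool cm [ 0.12 -0.11 15.77]
white [ 0.4122 -0.0369  0.048 ] tool cm [-3.69  2.59 17.97]
green [0.4185 0.0124 0.048 ] tool cm [-4.05 -2.37 17.97]
flange [ 0.4535 -0.0179  0.01  ] tool cm [-1.000e-02 -1.000e-01  2.177e+01]
```

step_arm(
  steps=[
    [[0, -0.1, 3], [0, 0, 0.5]],
    [[0, 0, 4], [0, 0, 0]],
    [[0, 0, 4], [0, 0, 0]],
    [[0, 0, 2.2], [0, 0, 0]],
    [[0, 0, 0], [0, 0, 0]],
    [[0, 0, 0], [0, 0, 0]],
  ],
)

```text
clock: 3.32
tool_pos: [0.4541, -0.018, 0.0964]
eef_rot: [0.994, -0.105, 0.001, -0.0]
contact_force: [-0.2, 0.9, -0.1]
opening: 1.004
finger_force: 0.0
```

step_arm(
  steps=[
    [[0, 0, 0], [0, 0, 0]],
    [[0, 0, 0], [0, 0, 0]],
    [[0, 0, 0], [0, 0, 0]],
    [[0, 0, 0], [0, 0, 0]],
    [[0, 0, 0], [0, 0, 0]],
    [[0, 0, 0], [0, 0, 0]],
    [[0, 0, 0], [0, 0, 0]],
    [[0, 0, 0], [0, 0, 0]],
  ],
  claw=-1,
  grip_force=20,
)

```text
clock: 4.32
tool_pos: [0.4538, -0.0171, 0.0957]
eef_rot: [0.995, -0.104, 0.0, -0.0]
contact_force: [0.6, 1.5, 0.2]
opening: 0.16
finger_force: 20.0
```

step_arm(
  steps=[
    [[0, 0, 0], [0, 0, -5]],
    [[0, 0, 0], [0, 0, -5]],
    [[0, 0, 0], [0, 0, -5]],
    [[0, 0, 0], [0, 0, -5]],
    [[0, 0, 0], [0, 0, -5]],
    [[0, 0, 0], [0, 0, -5]],
    [[0, 0, 0], [0, 0, -4]],
    [[0, 0, 0], [0, 0, -4]],
    [[0, 0, 0], [0, 0, 0]],
    [[0, 0, 0], [0, 0, 0]],
  ],
)

```text
clock: 5.58
tool_pos: [0.4537, -0.0164, 0.0956]
eef_rot: [0.974, 0.226, 0.0, -0.001]
contact_force: [-1.0, 5.0, -1.8]
opening: 0.157
finger_force: 20.0
```

Run:
```python
from h import *
s=snap('wrist');t=snap('side')
c=np.zeros((600,800,3),np.uint8);c[:400,:640]=s['img'];c[400:,:266]=cv2.resize(t['img'][200:275,250:350],(266,200),interpolation=cv2.INTER_CUBIC)
cv2.imwrite('pics/f.png',c[:,:,::-1])
```

```text
(no output)
```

View pics/f.png

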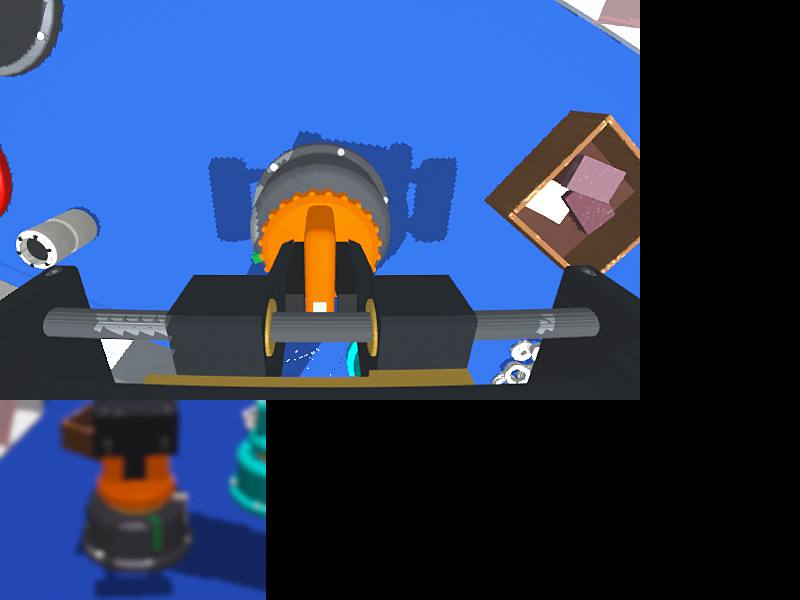

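The cap is turned to about the white mark (tool at 26°, pointer ~206°), with the wing in the jaws at (318,305). Next I follow it down, then open briefly so it seats.

step_arm(
  steps=[
    [[0.07, -0.13, 0], [0, 0, 0]],
    [[0, 0, 0.2], [0, 0, 0]],
    [[0, 0, 0.2], [0, 0, 0]],
    [[0, 0, 0.2], [0, 0, 0]],
    [[0, 0, 0.2], [0, 0, 0]],
    [[0, 0, 0], [0, 0, 0]],
    [[0, 0, 0], [0, 0, 0]],
  ],
)

```text
clock: 6.55
tool_pos: [0.4538, -0.0162, 0.0878]
eef_rot: [0.974, 0.225, 0.0, -0.0]
contact_force: [-0.2, 4.8, 1.0]
opening: 0.155
finger_force: 20.0
```

step_arm(
  steps=[
    [[0, 0, 0], [0, 0, 0]],
    [[0, 0, 0], [0, 0, 0]],
    [[0, 0, 0], [0, 0, 0]],
  ],
  claw=-0.4,
)

```text
clock: 6.92
tool_pos: [0.4536, -0.0172, 0.0877]
eef_rot: [0.975, 0.224, -0.0, 0.0]
contact_force: [0.0, 0.4, 0.4]
opening: 0.299
finger_force: 0.0
```

Run:
```python
from h import *
s=snap('wrist');t=snap('side')
c=np.zeros((600,800,3),np.uint8);c[:400,:640]=s['img'];c[400:,:266]=cv2.resize(t['img'][200:275,250:350],(266,200),interpolation=cv2.INTER_CUBIC)
cv2.imwrite('pics/g.png',c[:,:,::-1])
```

```text
(no output)
```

View pics/g.png

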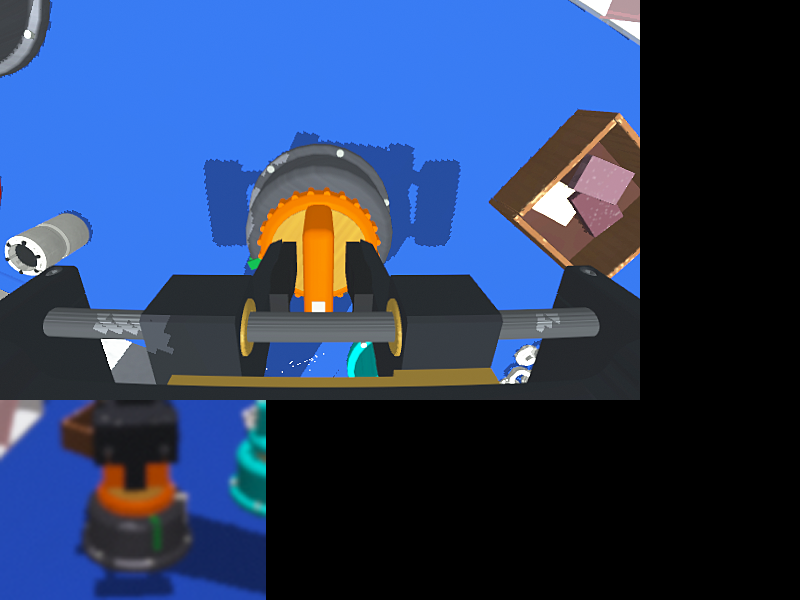

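The wing is still lined up between the open jaws (col 318) and the disc looks slightly lower. I'll measure the drop in the side view against the earlier pictures.

Run:
```python
from h import *
for f in 'fg':
    c=cv2.imread(f'pics/{f}.png')[400:,:266];h=cv2.cvtColor(c,cv2.COLOR_BGR2HSV)
    m=cv2.inRange(h,(3,130,90),(24,255,255))
    print(f,[int(np.max(np.nonzero(m[:,x])[0])) for x in (125,130,135,140,145,150)])
s=vision.snapshot('side')
K=np.array([[s['fx'],0,s['cx']],[0,s['fy'],s['cy']],[0,0,1.]])
R=Rotation.from_quat(s['rotation']).as_matrix().T;t=-R@s['position']
p=cv2.projectPoints(np.array([[.4537,.016,.06],[.4537,.016,.052]]),cv2.Rodrigues(R)[0],t,K,np.array([s['k1'],0,0,0]))[0];print((p[:,0]-[250,200])*2.66)
```

```text
f [113, 114, 114, 113, 113, 112]
g [116, 117, 117, 117, 117, 115]
[[118.61383221 100.08645869]
 [118.833639   107.62421527]]
```

Run:
```python
from h import *
s=vision.snapshot('wrist');st=sensors.get_state()
K=np.array([[s['fx'],0,s['cx']],[0,s['fy'],s['cy']],[0,0,1.]])
R=Rotation.from_quat(s['rotation']).as_matrix().T;t=-R@s['position']
T=Rotation.from_quat(st['eef_rot']).as_matrix();x,y=T[:,0],T[:,1];A=np.array([.4537,-.018,0])
for d in (0,.004,.008):
    P=np.array([A+.034*x,A+.030*x,A+.030*x+.007*y,A+.030*x-.007*y,A+.034*y,A-.034*y])
    P[:,2]=np.array([.07,.106,.106,.106,.068,.068])-d
    print(d,cv2.projectPoints(P,cv2.Rodrigues(R)[0],t,K,np.array([s['k1'],0,0,0]))[0][:,0].round(0).tolist())
h=cv2.cvtColor(s['img'],cv2.COLOR_RGB2HSV);m=cv2.inRange(h,(3,120,80),(26,255,255));m[:,:240]=0;m[:,400:]=0
c=np.nonzero(m[:,300:335].any(1))[0];print('top row',c.min())
for v in range(200,250,6): q=np.nonzero(m[v])[0];print(v,q.min(),q.max())
```

```text
0 [[322.0, 199.0], [323.0, 239.0], [341.0, 239.0], [305.0, 239.0], [385.0, 257.0], [260.0, 257.0]]
0.004 [[322.0, 196.0], [323.0, 235.0], [340.0, 235.0], [305.0, 235.0], [383.0, 253.0], [261.0, 253.0]]
0.008 [[322.0, 194.0], [323.0, 230.0], [339.0, 230.0], [306.0, 230.0], [382.0, 249.0], [262.0, 249.0]]
top row 188
200 281 358
206 278 360
212 270 369
218 268 370
224 263 375
230 261 377
236 260 378
242 258 381
248 261 377
```

The wrist view shows the disc kept the same picture position while the camera came down 8 mm (rim row 190→188; it would be ~194 if the cap had stayed up). So the cap dropped. Next I regrip and turn forward.

step_arm(
  steps=[
    [[0, -0.1, 0], [0, 0, 0]],
    [[0, 0, 0], [0, 0, 0]],
    [[0, 0, 0], [0, 0, 0]],
    [[0, 0, 0], [0, 0, 0]],
    [[0, 0, 0], [0, 0, 0]],
  ],
  claw=-1,
  grip_force=20,
)

```text
clock: 7.75
tool_pos: [0.4534, -0.0157, 0.0877]
eef_rot: [0.974, 0.224, 0.0, 0.0]
contact_force: [1.4, -2.3, -0.1]
opening: 0.157
finger_force: 20.0
```

step_arm(
  steps=[
    [[0, 0, 0], [0, 0, 6]],
    [[0, 0, 0], [0, 0, 6]],
    [[0, 0, 0], [0, 0, 6]],
    [[0, 0, 0], [0, 0, 6]],
    [[0, 0, 0], [0, 0, 6]],
    [[0, 0, 0], [0, 0, 6]],
    [[0, 0, 0], [0, 0, 6]],
    [[0, 0, 0], [0, 0, 6]],
    [[0, 0, 0], [0, 0, 6]],
    [[0, 0, 0], [0, 0, 6]],
    [[0, 0, 0], [0, 0, 4]],
    [[0, 0, 0], [0, 0, 0]],
  ],
)

```text
clock: 9.25
tool_pos: [0.4533, -0.0169, 0.0878]
eef_rot: [0.945, -0.327, 0.001, 0.001]
contact_force: [-0.5, -4.8, -0.1]
opening: 0.157
finger_force: 20.0
```

Run:
```python
from h import *
st=sensors.get_state();print(st['tool_pos'],st['q'][6],np.degrees(Rotation.from_quat(st['eef_rot']).as_matrix()[:2,0]@[0,1]),st['contact_force'],st['moment'])
s=snap('wrist','i.png')
```

```text
[ 0.45327907 -0.01693622  0.08775364] -2.0215550757766203 -35.420254450740416 [-0.46193335 -4.83580039 -0.10161017] [-1.01846083 -0.05373073 -0.05941496]
```

View pics/i.png

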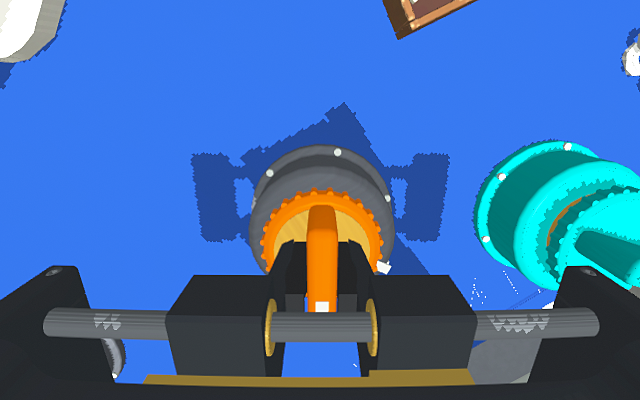

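The wing is still gripped (col 320) and the cap has turned 64°. The moment is only friction, so it isn't at the stop yet; I'll ease on to it.

step_arm(
  steps=[
    [[0, 0, 0], [0, 0, 1.5]],
    [[0, 0, 0], [0, 0, 1.5]],
    [[0, 0, 0], [0, 0, 0]],
  ],
)

```text
clock: 9.68
tool_pos: [0.4533, -0.017, 0.0877]
eef_rot: [0.936, -0.351, 0.001, 0.001]
contact_force: [0.7, -5.7, -0.3]
opening: 0.155
finger_force: 20.0
```

```bash
cat > m.py <<'E'
from h import *
st=sensors.get_state();x=Rotation.from_quat(st['eef_rot']).as_matrix()[:,0];print(st['clock'],np.degrees(np.arctan2(x[1],x[0])),st['moment'],st['contact_force'])
E
python3 m.py
```

```text
9.675 -41.155085169244096 [-1.0403607  -0.08142763  0.01630534] [ 0.71143642 -5.68300552 -0.27127963]
```

step_arm(
  steps=[
    [[0, 0, 0], [0, 0, 1.5]],
    [[0, 0, 0], [0, 0, 0]],
  ],
)

```text
clock: 9.93
tool_pos: [0.4532, -0.017, 0.0877]
eef_rot: [0.932, -0.364, 0.001, 0.001]
contact_force: [-0.6, -6.0, -0.1]
opening: 0.156
finger_force: 20.0
```

```bash
python3 m.py
```

```text
9.925 -42.64188108274043 [-1.08103819 -0.07794545  0.12649907] [-0.55927423 -6.00766924 -0.07891756]
```

step_arm(
  steps=[
    [[0, 0, 0], [0, 0, 1.5]],
    [[0, 0, 0], [0, 0, 0]],
  ],
)

```text
clock: 10.18
tool_pos: [0.4532, -0.0169, 0.0877]
eef_rot: [0.927, -0.375, 0.001, 0.001]
contact_force: [0.8, -5.5, 0.5]
opening: 0.161
finger_force: 20.3
```

```bash
python3 m.py
```

```text
10.175 -44.05052407537088 [-1.1780489  -0.08977191  0.43122981] [ 0.79377271 -5.45747345  0.49511139]
```

The moment rose to 0.43 N m, so the cap is at the hard stop. I'll relieve the side load, open and lift away.

step_arm(
  steps=[
    [[0.07, 0.07, 0], [0, 0, -0.7]],
    [[0, 0, 0], [0, 0, 0]],
  ],
)

```text
clock: 10.42
tool_pos: [0.4532, -0.0171, 0.0877]
eef_rot: [0.929, -0.369, 0.0, 0.0]
contact_force: [-0.5, -4.8, 0.1]
opening: 0.161
finger_force: 20.1
```

step_arm(
  steps=[
    [[0, 0, 0], [0, 0, 0]],
    [[0, 0, 0], [0, 0, 0]],
    [[0, 0, 0], [0, 0, 0]],
    [[0, 0, 0], [0, 0, 0]],
    [[0, 0, 0], [0, 0, 0]],
    [[0, 0, -2], [0, 0, 0]],
    [[0, 0, -4], [0, 0, 0]],
    [[0, 0, -5], [0, 0, 0]],
    [[0, 0, -4], [0, 0, 0]],
    [[0, 0, 0], [0, 0, 0]],
    [[0, 0, 0], [0, 0, 0]],
  ],
  claw=0.6,
)

```text
clock: 11.8
tool_pos: [0.4527, -0.0162, 0.2372]
eef_rot: [0.929, -0.369, -0.001, 0.0]
contact_force: [0.7, -0.4, -0.7]
opening: 0.802
finger_force: 0.0
```

```bash
python3 m.py
python3 - <<'E'
from h import *
s=snap('wrist');t=snap('side')
c=np.zeros((600,800,3),np.uint8);c[:400,:640]=s['img'];c[400:,:266]=cv2.resize(t['img'][200:275,250:350],(266,200),interpolation=cv2.INTER_CUBIC)
c[350:,440:]=cv2.resize(s['img'][120:245,260:450],(360,250),interpolation=cv2.INTER_CUBIC)
cv2.imwrite('pics/j.png',c[:,:,::-1])
E
```

```text
11.8 -43.32251716056523 [ 0.05026056 -0.02344064 -0.05293912] [ 0.7404302  -0.42036829 -0.74181707]
```

View pics/j.png

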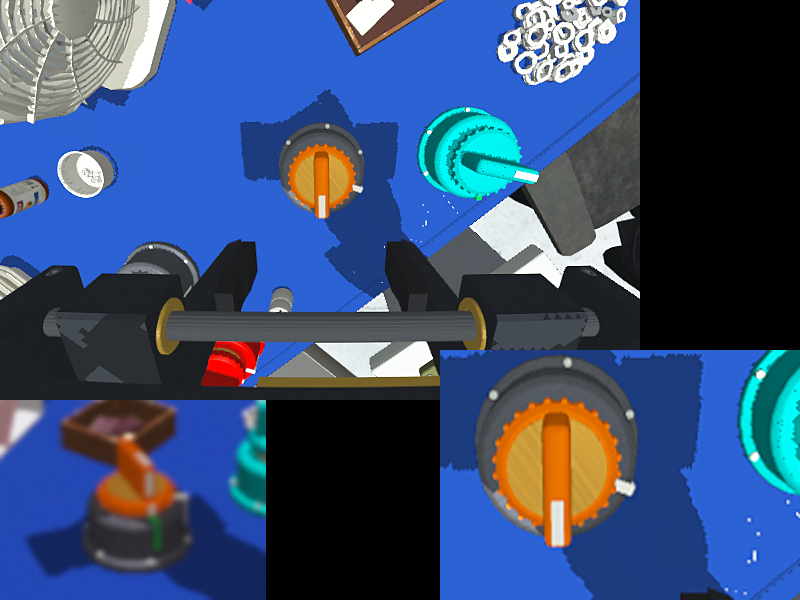

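The pointer sits over the green mark in the side crop (152,490), and in the wrist view it hides that mark (322,205). One numeric check of turn and height by triangulating the white stripe.

Run:
```python
from h import *
s=snap('wrist');t=snap('top')
def fit(s,box):
    h=cv2.cvtColor(s['img'],cv2.COLOR_RGB2HSV);k=np.zeros(h.shape[:2],np.uint8);k[box[2]:box[3],box[0]:box[1]]=1
    w=cv2.moments(cv2.inRange(h,(0,0,170),(180,70,255))*k,True);return w['m10']/w['m00'],w['m01']/w['m00'],w['m00']
u,v,n=fit(s,(312,332,190,220));print(u,v,n)
for z in(.098,.106):
    p=onz(s,u,v,z);f=onz(s,321.5,158,z)
    c=np.array([.4532,-.0168]);d=p[:2]-c;print(z,p,np.linalg.norm(d),np.degrees(np.arctan2(d[1],d[0])))
h=cv2.cvtColor(s['img'],cv2.COLOR_RGB2HSV);m=cv2.inRange(h,(3,120,60),(26,255,255));m[:,:270]=0;m[:,380:]=0;m[:130]=0;m[230:]=0
rows=np.nonzero(m[:,318:326].any(1))[0];cols=np.nonzero(m[150:200].any(0))[0];print(rows.min(),rows.max(),cols.min(),cols.max())
ext=[onz(s,322,rows.max()+1,z) for z in(.098,.106)];print([np.linalg.norm(e[:2]-c) for e in ext])
```

```text
320.5985401459854 205.91240875912408 137.0
0.098 [ 0.44045236 -0.00613419  0.098     ] 0.016621129666960714 140.08114892543307
0.106 [ 0.44268572 -0.0082176   0.106     ] 0.013572315677588166 140.7765643552237
143 217 287 354
[np.float64(0.028868781210487204), np.float64(0.02545282439259545)]
```

The wing tip radius comes out at 28.9 mm if the cap is down and 25.5 mm if it is proud, against a true 30 mm. So the cap is down, and its angle is at the stop.

```bash
python3 -c "
from h import *
print(finish_job())"
```

```text
the job is handed in; nothing more can be done
None
```

The orange cap was turned back to the white mark, followed down into its thread, turned forward to the hard stop with its pointer at the green mark, and released; the blue cap was never touched, and the job is handed in (no verdict was returned).

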